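Index the drill sharpener's turret and seat the keyed chuck

TASK

We are about to regrind the bit in the orange-banded chuck: first swing the drill sharpener's port turret by its black handle until the orange-banded port clicks into place at the yellow pointer on the front. Then take the orange-banded chuck by its knurled collar, set it over that port and turn it until its hidden keyway drops over the port's pin, press it fully home against the spring, and finish while still gripping it and holding it there, since it must not be let go. Leave the other chucks and everything else on the bench where they are.

Things in the scene. Friction and masses are not known exactly. Their poses are not given: they have to be found in the camera images.
- sharpener: bench drill-bit sharpener, bolted down, grey housing 300 (x) x 240 (y) x 115 mm high; origin: centre of its underside; its -x side is the front (round wheel guard; yellow pointer on top at the front edge). A black motor hump along the rear edge (x +84 to +148 mm) reaches 147 mm above the bench. The port turret turns on its top, axis 20 mm in front of the origin
- turret (a joint): turret angle, rad, counter-clockwise positive from above; a spring detent holds it at 0 (grey port at the pointer), 0.785 (orange) and 1.571 (blue). Starts in the 0 notch; stops just past the end notches. Leaving a notch takes about 0.5 N m (6 N at the handle); let go, it snaps into the nearest notch
- turret_axis (a point): point on the vertical axis of the turret, an aluminium disc of radius 97 mm; this point is on its top face, 127.5 mm above the bench. Three ports stand 66 mm from the axis, 45 degrees apart (grey, orange, blue clockwise from above); the grey and blue ones rise 34 mm above the disc, the orange one 42 mm
- handle (a point): the turret's upright black handle, a round grip 19 mm across, standing 46 mm above the disc, 80 mm from the axis; this point is on its centre line, 30 mm above the disc (16 mm under its top). It goes round with the turret, on the side away from the ports
- station (a point): the working place: where the axis of the port at the yellow pointer lies, at the height of a seated chuck's foot (139.5 mm above the bench)
- port (a point): orange-banded port: the point on its axis where the chuck's foot is when fully home, 12 mm above the disc. A steel spigot 28 mm across, its top tapered, rises 30 mm above it. A pin 6 mm thick juts 4.5 mm from the spigot's side, its top 20 mm above this point; its direction differs from machine to machine and is not given. A bright sprung seat round the spigot stands 8 mm proud until pushed flush
- seat (a joint): how far the sprung seat of the orange port is pushed down, m: 0 free, 0.008 fully down. Its spring pushes up with 6 N at first and about 10 N fully down, so a chuck let go rises again
- chuck: orange-banded steel drill chuck, 44 mm across, 66 tall (knurled from 31 mm up; orange ring on top; bit shank to 86 mm), 0.24 kg, upright on the bench; origin: centre of its foot, z up. Bore under it 31 mm across, 31 deep; in its wall three hidden keyways 10 mm wide, 120 degrees apart, open at the foot. Foot 20 mm above port: on the pin; 8: keyway over pin, on the seat; 0: home
- chuck_blue: blue-banded chuck, 50 mm across, 86 mm tall with its bit shank, origin under its centre; leave it
- chuck_grey: grey-banded chuck, 56 mm across, 88 mm tall with its bit shank, origin under its centre; leave it
- drill_index: red open drill-bit case, 90 x 150 mm, bits up to 80 mm high, origin under its centre; leave it
- oil: blue oil bottle with red cap, 48 mm across, 120 mm tall, origin under its centre; leave it
- wrench: steel wrench 190 mm long lying on the bench along its x; leave it
- bench_brush: bench brush 200 mm long lying on the bench along its x; leave it
- pedal: black bicycle pedal, 90 x 84 x 20 mm, origin under its centre; leave it
Mind the look-alikes: they are no part of the job. What is shaped like the chuck but green is not meant.

How it is judged:
By the outcome, as a careful person would: the job done as asked, in the order asked, and still so for the second after the job is handed in, while the arm keeps its last pose, push and grip.
It also fails if it takes over 67 s, if anything falls off the work surface, if the arm or the gripper's body presses on something with over 40 N, if the wrist force passes 120 N, or if a joint passes its speed limit or range.

ROBOT

A 6-joint arm with a two-finger parallel gripper is mounted at the origin on the work surface. World frame = base frame: x ahead of the robot, y to its left, z up, the work surface at z = 0. Lengths are in m, angles in rad, forces in N, time in s.
With the tool pointing down it reaches from about 0.25 to 0.725 m from the base axis. Payload 4 kg.
Tool frame: the origin (TCP) lies on the centre line of the jaws, within the pads' length; the fingertips stand 25 mm ahead of it and the grasp point (between the pads) lies 6 mm ahead of it; z points along the fingers, x is the direction in which the jaws open and shut, and the axes are right-handed (so a half turn about z gives the same grasp; the last joint's range is limited). The gripper opens to 85 mm and grips with 20 to 120 N. Pads are 22 mm wide; open, the fingers measure 114 mm over their backs; the gripper's body (76 mm by 85 mm) begins 54 mm behind the grasp point. The pads swing forward as they close: fully open they stand 13 mm farther back than shut.
Start: joints at [1.125, 0.241, 0.005, 1.335, 0, 1.571], TCP at [0.216, 0.451, 0.256] pointing down, gripper open.
Joint ranges: [-2.72, 2.72], [-1.05, 1.87], [-1.09, 1.28], [-1.99, 2.15], [-1.42, 1.44], [-3.14, 3.14]. Speed limits (rad/s): [2.79, 2.79, 3.14, 3.14, 3.14, 3.14].

INTERFACE

Orientations are given as a unit quaternion [x, y, z, w].
In Python, from workcell import bot, imaging, order gives the robot as it stands.
- The arm moves only by the tool carry_out, never from a script. Its argument "moves" is a list of rows, each a list of 5 numbers: the shift along the tool's x, y, z scaled (see below), then the turn about the tool's z scaled (see below), then the opening, from -1 (shut) to 1 (fully open). In form: [[tx, ty, tz, roll, hand], ...]. A call has 1 to 20 rows; each row is the pose to reach, as a shift and turn from the pose commanded when the call began, along the tool's axes at that moment; what a row does not reach only later rows make up. The controller multiplies each number of a shift by 0.1 m and each number of a turn by 90 degrees. A row lasts 1/10 s, in which the tool goes at most 50 mm and 8.59 degrees, less where a joint would pass 70% of its speed; a pose out of reach is approached as far as the arm can. A call with a number of a shift or a turn outside -1 to 1 is refused whole. A call with a gripper value outside its range is refused whole. The fingers move at their own pace and stop on an object; the grip force is fixed at half the most. Time passes only in rows, so rows that repeat a pose let the fingers close. It gives the time, the measured TCP pose, the force and the opening at its end, in the units of the state.
- bot.get_obs(): the state, without advancing time (a new reading comes with each control period).
- imaging.camera(name): name is "scene" or "side" or "wrist"; returns the picture (400x640x3 uint8, red, green, blue); there is no depth.
- imaging.camera_model(name): a dict with "fovy" (degrees; the focal length in pixels is half the picture's height over the tangent of half this angle, whatever the lens; pixels are square), "cx", "cy" (the principal point, pixels), "eye" and "rotation" of the camera in the world. Camera axes: x right, y up, looking along -z (the intrinsics and any distortion apply to the point x, -y, -z); pixel columns grow to the right and rows downward; lengths in m; the calibration is good to about 2 mm. A picture is of the moment at which its call begins: read the wrist's pose just before it. camera_model takes no time and is no camera call; for the wrist camera it gives the pose at the moment of the call.
- order.job_done(): hands the job in, once; it reports no verdict.
The state is a dict: "clock": time; "joint_pos": joint angles; "joint_vel": joint speeds; "tau": joint torques, N m; "eef_pos": TCP position; "tool_rot": TCP orientation; "ft_force": force on the tool from outside, world axes, zero at the start; "ft_torque": the same for the moment, N m; "grip_width": finger opening in m.
Only numpy, scipy, OpenCV 4.12 (cv2) and the standard library are available. Lean on these libraries where they do the work, as an engineer would, in place of code of your own. Each camera call takes 0.05 s, during which the arm holds its last target.

## Working session

There is one attempt and no reset: what is moved stays moved. The work goes in short steps, Python scripts to look and compute and a tool call to move; the robot and the scene stay as the last step left them, time stands still between calls to the robot, and variables do not carry over. Pictures are saved under pics/ and viewed, and the job is handed in when it is done.

Besides the shell and the picture viewer there is one more tool, called after "Emit:" as name(argument=value, ...), one argument or row to a line, values as JSON. carry_out: Moves the arm, as the interface text tells. Its arguments: {"type":"object","properties":{"moves":{"type":"array","items":{"type":"array","items":{"type":"number","minimum":-1,"maximum":1}}}},"required":["moves"]}

```bash
ls; mkdir -p pics; cat > h.py <<'E'
import numpy as np, cv2
from workcell import bot, imaging, order
def snap(n,f):
    m=imaging.camera_model(n); im=imaging.camera(n); cv2.imwrite(f'pics/{f}.png',im[:,:,::-1]); np.save(f'pics/{f}.npy',im)
    import pickle; pickle.dump(m,open(f'pics/{f}.pkl','wb')); return im,m
E
python3 - <<'E'
from h import *
print(bot.get_obs())
for n in ['scene','side','wrist']:
    im,m=snap(n,n+'0'); print(n,m)
E
```

```text
pics
{'clock': 0.0, 'joint_pos': array([1.12498966e+00, 2.41400901e-01, 3.71974628e-03, 1.33521420e+00,
       3.93770448e-05, 1.57078070e+00]), 'joint_vel': array([-6.42225647e-05,  1.19765898e-03,  1.38404628e-04, -1.75075455e-04,
        8.22255254e-04,  4.99239954e-04]), 'tau': array([-4.17598517e-05, -3.72321761e+01,  2.52406704e+01,  1.69132400e-02,
       -1.45476197e-04,  2.99002018e-06]), 'eef_pos': array([0.21532958, 0.45060596, 0.25541724]), 'tool_rot': array([ 8.45922636e-01,  5.33304597e-01, -8.98317773e-04,  5.43042708e-04]), 'ft_force': array([ 1.98503825, -0.68735381, -0.16266792]), 'ft_torque': array([ 0.02429133, -0.00636966,  0.07210748]), 'grip_width': 0.08529310409465364}
scene {'fovy': 47.20458095299488, 'cx': 322.2757889481103, 'cy': 202.52916198526069, 'eye': array([ 1.55685989, -0.01097808,  0.96223849]), 'rotation': array([0.29721819, 0.30754612, 0.6459475 , 0.63231999])}
side {'fovy': 53.03156150397524, 'cx': 325.796948561666, 'cy': 198.17800414288567, 'eye': array([ 0.28985951, -0.97824067,  0.79905236]), 'rotation': array([ 0.45778817, -0.05073414, -0.10573475,  0.88129235])}
wrist {'fovy': 65.33060823970638, 'cx': 319.92343359333927, 'cy': 198.99283136965053, 'eye': array([0.14877554, 0.48205557, 0.37377699]), 'rotation': array([-0.12323389, -0.0768245 ,  0.52781052,  0.8368557 ])}
```

View pics/scene0.png

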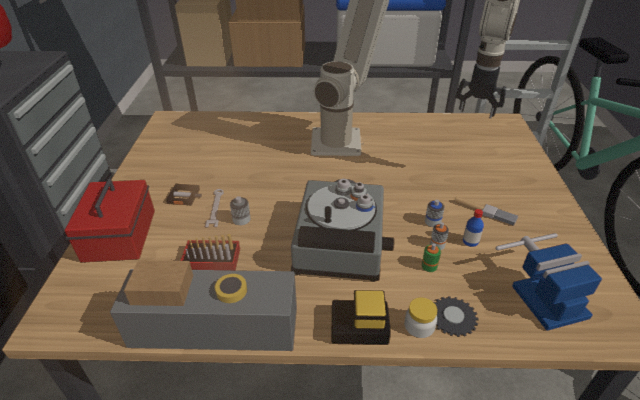

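View pics/side0.png

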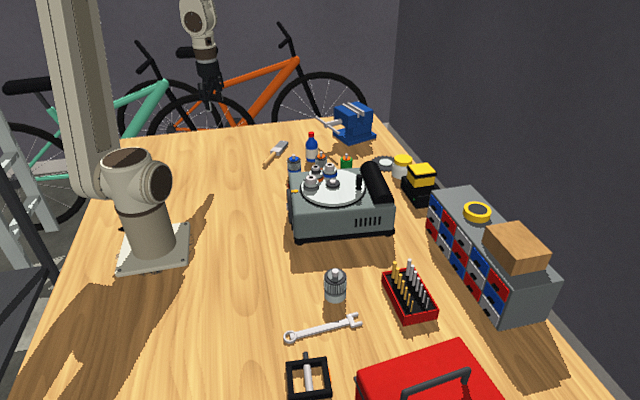

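View pics/wrist0.png

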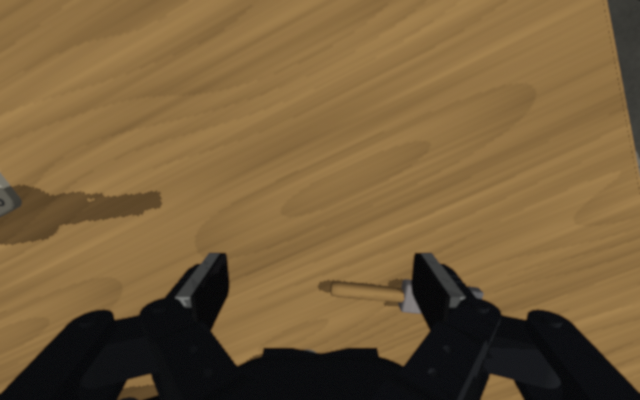

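```bash
python3 - <<'E'
from h import *
im=cv2.imread('pics/scene0.png'); a=cv2.resize(im[165:285,285:405],None,fx=5,fy=5,interpolation=2); cv2.imwrite('pics/c1.png',a)
a=cv2.resize(im[190:280,400:520],None,fx=6,fy=6,interpolation=2); cv2.imwrite('pics/c2.png',a)
im=cv2.imread('pics/side0.png'); a=cv2.resize(im[120:250,270:410],None,fx=5,fy=4.5,interpolation=2); cv2.imwrite('pics/c3.png',a)
E
```

```text
(no output)
```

View pics/c1.png

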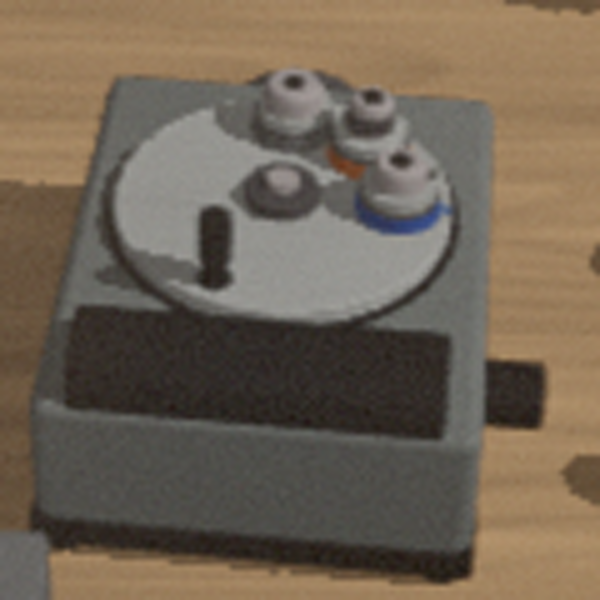

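View pics/c2.png

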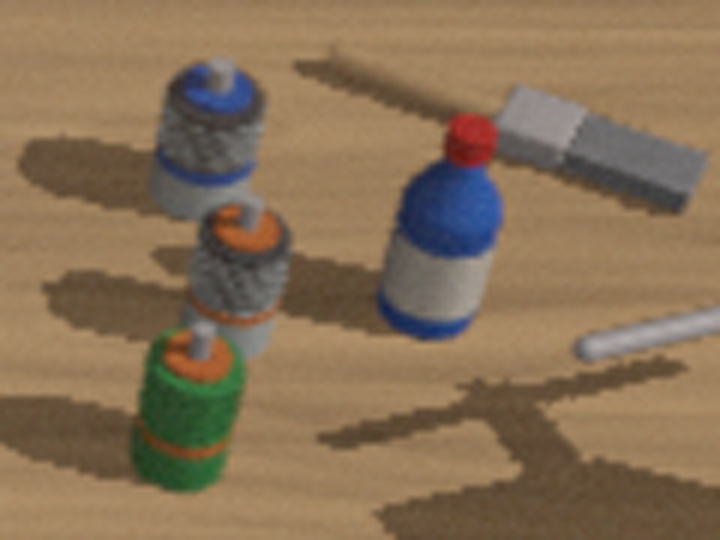

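View pics/c3.png

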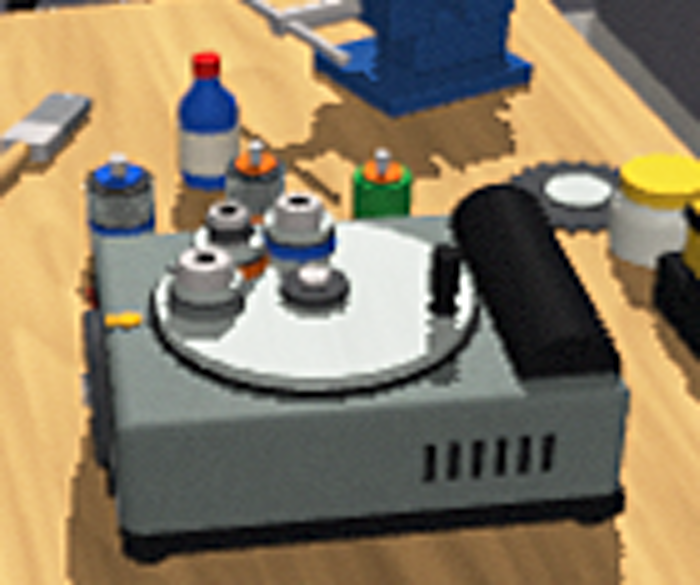

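```bash
cat >> h.py <<'E'
from scipy.spatial.transform import Rotation as R
import pickle
def ray(m,u,v):
    f=200/np.tan(np.radians(m['fovy'])/2)
    d=R.from_quat(m['rotation']).apply([(u-m['cx'])/f,-(v-m['cy'])/f,-1]); return np.array(m['eye']),d/np.linalg.norm(d)
def plane(m,u,v,z):
    e,d=ray(m,u,v); return e+d*(z-e[2])/d[2]
def proj(m,p):
    f=200/np.tan(np.radians(m['fovy'])/2)
    c=R.from_quat(m['rotation']).inv().apply(np.asarray(p)-m['eye']); return m['cx']+f*c[0]/-c[2], m['cy']-f*c[1]/-c[2]
def tri(L):
    A=0;b=0
    for m,u,v in L:
        e,d=ray(m,u,v); P=np.eye(3)-np.outer(d,d); A=A+P; b=b+P@e
    return np.linalg.solve(A,b)
def ld(f): return pickle.load(open(f'pics/{f}.pkl','rb'))
E
python3 - <<'E'
from h import *
np.set_printoptions(precision=4,suppress=True)
S=ld('scene0');D=ld('side0')
for n,a,b,z in [('grey',(343.6,181),(311,177.1),.1615),('orange',(359.4,184.4),(315.8,166.2),.1695),('blue',(365,197),(329.6,164.7),.1615),('handle',(327.8,207.4),(359.4,174.9),.1735),('chuck',(441.8,223.3),(321.2,152.2),.086),('chblue',(436.7,201.3),(293.2,155),.086),('green',(433.7,244.7),(346.4,153.5),.086),('oil',(478.5,210.3),(311,132.6),.12)]:
    print(n,plane(S,*a,z),plane(D,*b,z),tri([(S,*a),(D,*b)]))
print(plane(D,294.4,190.9,.116))
# disc ellipse
for f in ['scene0','side0']:
    im=np.load(f'pics/{f}.npy'); hsv=cv2.cvtColor(im,cv2.COLOR_RGB2HSV)
    print(hsv[215,345] if f=='scene0' else hsv[190,340])
E
```

```text
grey [0.4805 0.022  0.1615] [0.4787 0.0205 0.1615] [0.479  0.0221 0.1605]
orange [0.5068 0.0667 0.1695] [0.5035 0.0661 0.1695] [0.5041 0.0672 0.1681]
blue [0.5544 0.0809 0.1615] [0.5501 0.0778 0.1615] [0.5511 0.0813 0.1591]
handle [ 0.6159 -0.0223  0.1735] [ 0.6162 -0.0212  0.1735] [ 0.616  -0.0222  0.1739]
chuck [0.5764 0.3028 0.086 ] [0.5727 0.2987 0.086 ] [0.5737 0.3036 0.0834]
chblue [0.4769 0.3051 0.086 ] [0.4688 0.3032 0.086 ] [0.4702 0.3076 0.0821]
green [0.6637 0.2655 0.086 ] [0.6601 0.2663 0.086 ] [0.661  0.2668 0.0846]
oil [0.5573 0.4043 0.12  ] [0.5562 0.3995 0.12  ] [0.5566 0.4043 0.1185]
[0.4271 0.027  0.116 ]
[ 30   7 147]
[ 66   5 235]
```

```bash
python3 - <<'E'
from h import *
m=ld('wrist0'); np.set_printoptions(precision=4,suppress=True)
for u,v in [(320,200),(320,50),(320,350),(50,200),(600,200)]: print(u,v,plane(m,u,v,0.08))
print(R.from_quat([ 8.45922636e-01,  5.33304597e-01, -8.98317773e-04,  5.43042708e-04]).as_matrix())
for n in ['chuck']:
    print(proj(m,[.575,.302,.086]))
E
```

```text
320 200 [0.2291 0.4433 0.08  ]
320 50 [0.1074 0.5014 0.08  ]
320 350 [0.3918 0.3656 0.08  ]
50 200 [0.1145 0.2031 0.08  ]
600 200 [0.3476 0.6916 0.08  ]
[[ 0.4312  0.9023 -0.0009]
 [ 0.9023 -0.4312 -0.0019]
 [-0.0021 -0.     -1.    ]]
(np.float64(336.4801078684977), np.float64(473.97464526316367))
```

Emit:
carry_out(
  moves=[
    [0,0.5,0,0,1],
    [0,1,0,0,1],
  ],
)

```text
clock: 0.35
eef_pos: [0.3056, 0.4082, 0.256]
tool_rot: [0.845, 0.535, -0.0, 0.0]
ft_force: [0.4, 0.9, 0.1]
grip_width: 0.0855
```

Emit:
carry_out(
  moves=[
    [0,0.5,0,0,1],
    [0,1,0,0,1],
  ],
)

```text
clock: 0.55
eef_pos: [0.3973, 0.3639, 0.2561]
tool_rot: [0.846, 0.534, -0.0, -0.0]
ft_force: [1.2, 1.1, 0.7]
grip_width: 0.0852
```

Emit:
carry_out(
  moves=[
    [0,0.5,0,0,1],
    [0,1,0,0,1],
    [0,1,0,0,1],
  ],
)

```text
clock: 0.85
eef_pos: [0.4911, 0.3183, 0.2549]
tool_rot: [0.848, 0.53, -0.0, 0.001]
ft_force: [-0.8, 0.5, -0.8]
grip_width: 0.0855
```

```bash
python3 - <<'E'
from h import *
o=bot.get_obs(); print(o['clock'],o['eef_pos'],o['tool_rot'],o['joint_vel'],o['ft_force'])
im,m=snap('wrist','w1'); print(m['eye'])
E
```

```text
0.85 [0.49108438 0.31833386 0.25492889] [ 8.47957011e-01  5.30064139e-01 -8.53430728e-06  9.57051832e-04] [ 0.0762086  -0.03688134 -0.05684326  0.02032991  0.05560561  0.04399408] [-0.83250393  0.489031   -0.78358895]
[0.42451814 0.35022201 0.37308123]
```

View pics/w1.png

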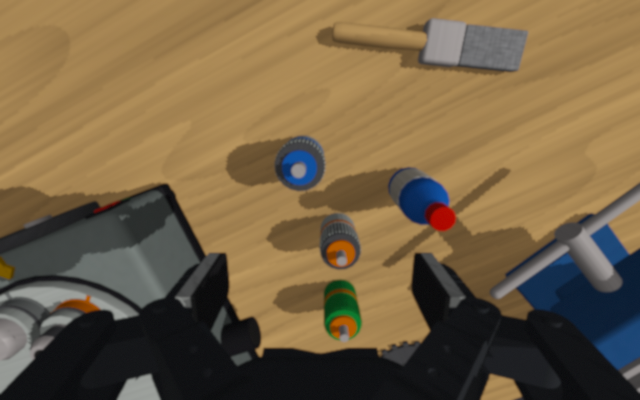

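```bash
python3 - <<'E'
from h import *
np.set_printoptions(precision=4,suppress=True)
m=ld('w1'); im=np.load('pics/w1.npy'); h=cv2.cvtColor(im,cv2.COLOR_RGB2HSV)
k=((h[...,0]>5)&(h[...,0]<18)&(h[...,1]>190)&(h[...,2]>120)).astype(np.uint8)
n,l,s,c=cv2.connectedComponentsWithStats(k)
for i in range(1,n):
    if s[i,4]>25: print(s[i],c[i],plane(m,*c[i],.066))
a=cv2.resize(im[200:280,290:390,::-1],None,fx=7,fy=7,interpolation=2); cv2.imwrite('pics/c4.png',a)
print(plane(m,342,258,.086))
E
```

```text
[327 240  28  24 320] [342.1812 248.9938] [0.569  0.3064 0.066 ]
[329 257   8   9  48] [332.7083 260.6042] [0.5771 0.2912 0.066 ]
[ 68 297  31  15 166] [ 85.1024 304.8976] [0.5039 0.0119 0.066 ]
[331 317  24  19 232] [344.056  323.4957] [0.6567 0.2683 0.066 ]
[333 330   6   8  33] [335.9394 332.8788] [0.6645 0.2541 0.066 ]
[0.5686 0.3048 0.086 ]
```

View pics/c4.png

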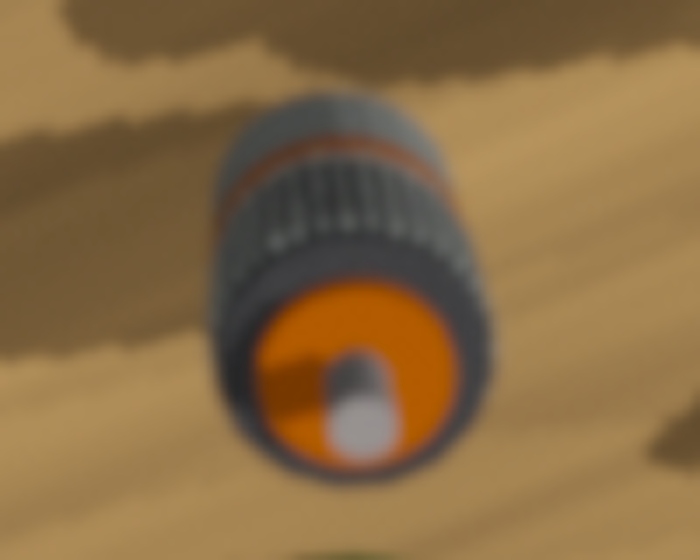

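Emit:
carry_out(
  moves=[
    [-0.5,0,0,0,0.0],
    [-1,0,0,0,0.0],
  ],
)

```text
clock: 1.1
eef_pos: [0.4418, 0.2315, 0.2545]
tool_rot: [0.845, 0.534, -0.002, -0.0]
ft_force: [0.1, -0.8, 1.3]
grip_width: 0.0589
```

Emit:
carry_out(
  moves=[
    [-0.5,0,0,0,0.0],
    [-1,0.2,0,0,0.0],
  ],
)

```text
clock: 1.3
eef_pos: [0.4149, 0.1361, 0.256]
tool_rot: [0.845, 0.535, -0.001, -0.001]
ft_force: [1.9, 0.5, 0.4]
grip_width: 0.0429
```

Emit:
carry_out(
  moves=[
    [-0.2,0.2,0,0,0.0],
    [-0.4,0.4,0,0,0.0],
    [-0.4,0.4,0,0,0.0],
    [-0.4,0.4,0,0,0.0],
    [-0.4,0.4,0,0,0.0],
  ],
)

```text
clock: 1.8
eef_pos: [0.4365, 0.0842, 0.2562]
tool_rot: [0.845, 0.534, -0.0, -0.0]
ft_force: [0.2, -0.3, -1.0]
grip_width: 0.0427
```

```bash
python3 - <<'E'
from h import *
o=bot.get_obs(); print(o['clock'],o['eef_pos'],o['tool_rot'],o['joint_vel'],o['ft_force'],o['grip_width'])
im,m=snap('wrist','w2'); print(m['eye'])
E
```

```text
1.8 [0.43651459 0.08424759 0.25617065] [ 8.45474876e-01  5.34015074e-01 -1.93204484e-04 -3.12742377e-04] [ 0.0077085   0.00485758  0.00533067 -0.00176355 -0.00216052 -0.00411172] [ 0.22107131 -0.32776191 -1.00999006] 0.04272033322003038
[0.36985739 0.11529787 0.37453403]
```

View pics/w2.png

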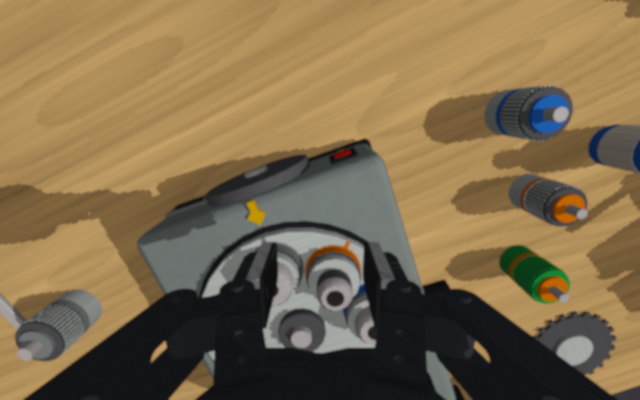

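```bash
python3 - <<'E'
from h import *
np.set_printoptions(precision=4,suppress=True)
im=np.load('pics/w2.npy')
a=cv2.resize(im[180:360,200:400,::-1],None,fx=4,fy=3.3,interpolation=2); cv2.imwrite('pics/c5.png',cv2.resize(im[190:340,200:400,::-1],None,fx=4,fy=4,interpolation=2))
cv2.imwrite('pics/c6.png',cv2.resize(im[80:310,480:600,::-1],None,fx=5,fy=2.6*1,interpolation=2) if 0 else cv2.resize(im[160:240,490:610,::-1],None,fx=6,fy=6,interpolation=2))
m=ld('w1'); print(plane(m,340.9,253.6,.066),plane(m,342,261,.086))
E
```

```text
[0.5734 0.3028 0.066 ] [0.5717 0.3034 0.086 ]
```

View pics/c5.png

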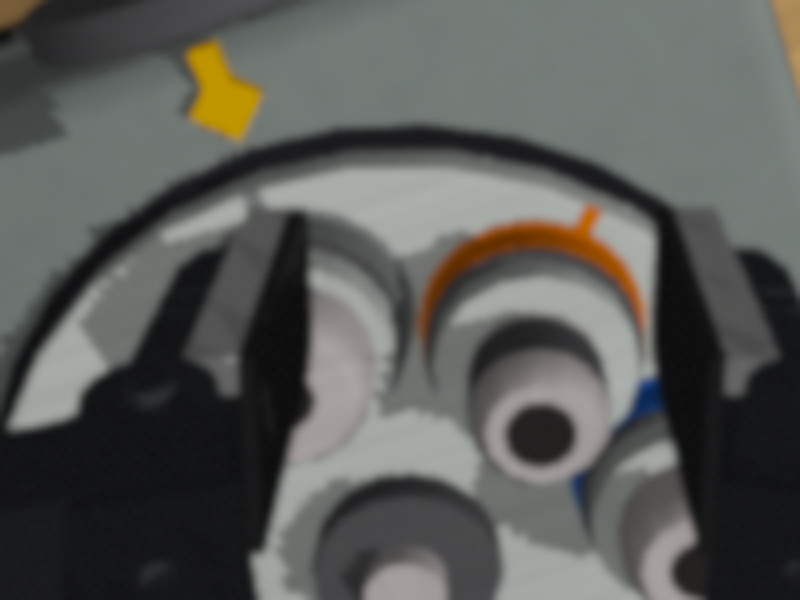

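View pics/c6.png

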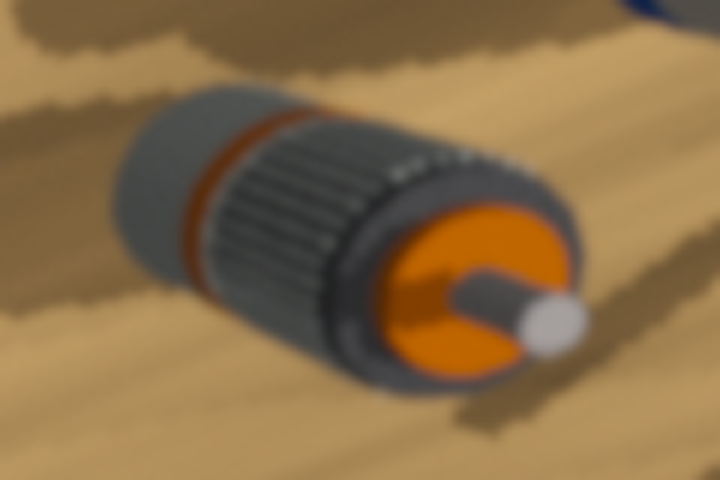

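```bash
python3 - <<'E'
from h import *
np.set_printoptions(precision=4,suppress=True)
m=ld('w2');S=ld('scene0');D=ld('side0')
print('orange',plane(m,335,298.75,.1695),'pt tip',plane(m,259.5,224.5,.116),'pt back',plane(m,251.5,201,.116))
print('chuck',plane(m,582.2,214.5,.086),plane(m,569.7,208.3,.066))
w1=ld('w1'); print(tri([(m,582.2,214.5),(w1,342,261.3)]))
P={'g':(0.4797,0.0213),'o':(0.505,0.0665),'b':(0.552,0.0795)}
P['o']=tuple(plane(m,335,298.75,.1695)[:2])
from scipy.optimize import least_squares
def f(p):
    ax,ay,t=p; r=[]
    for n,k in [('g',0),('o',-1),('b',-2)]:
        a=t+k*np.pi/4; r+=[ax+.066*np.cos(a)-P[n][0],ay+.066*np.sin(a)-P[n][1]]
    return r
s=least_squares(f,[.55,.02,3]);print(s.x,np.degrees(s.x[2]),s.fun)
ax=s.x[:2];h=np.array([.616,-.0218])-ax;print(np.hypot(*h),np.degrees(np.arctan2(h[1],h[0])))
E
```

```text
orange [0.5016 0.0654 0.1695] pt tip [0.4381 0.0237 0.116 ] pt back [0.4159 0.0278 0.116 ]
chuck [0.5727 0.3037 0.086 ] [0.5743 0.3065 0.066 ]
[0.572  0.3033 0.0866]
[0.5446 0.0142 3.0387] 174.1063554077368 [-0.0008 -0.0003  0.0014 -0.     -0.0006  0.0003]
0.07996787691981788 -26.7515863167884
```

Emit:
carry_out(
  moves=[
    [-0.1,0.5,0,0,0.0],
    [-0.18,1,0,0,0.0],
  ],
)

```text
clock: 2.05
eef_pos: [0.5185, 0.0263, 0.2567]
tool_rot: [0.845, 0.535, 0.0, -0.0]
ft_force: [0.8, 0.1, 0.7]
grip_width: 0.0428
```

Emit:
carry_out(
  moves=[
    [0,0.5,0,0,0.0],
    [0,1,0,0,0.0],
  ],
)

```text
clock: 2.25
eef_pos: [0.61, -0.0178, 0.2563]
tool_rot: [0.845, 0.534, 0.0, -0.0]
ft_force: [0.8, 0.3, 0.0]
grip_width: 0.0426
```

Emit:
carry_out(
  moves=[
    [0,0.08,0,0,0.0],
    [0,0.08,0.0,0,0.0],
    [0,0.08,0.2,0,0.0],
    [0,0.08,0.2,0,0.0],
  ],
)

```text
clock: 2.65
eef_pos: [0.6132, -0.0201, 0.2343]
tool_rot: [0.845, 0.534, -0.002, -0.002]
ft_force: [-0.6, -1.0, -0.1]
grip_width: 0.0428
```

```bash
python3 - <<'E'
from h import *
o=bot.get_obs(); print(o['clock'],o['eef_pos'],o['tool_rot'],o['joint_vel'],o['ft_force'],o['grip_width'])
im,m=snap('wrist','w3'); print(m['eye']); snap('side','s3')
np.set_printoptions(precision=4,suppress=True)
print(proj(m,[.616,-.0218,.1735]))
E
```

```text
2.65 [ 0.61315027 -0.02012357  0.23428287] [ 0.84538196  0.53415545 -0.00213494 -0.0016557 ] [-0.00067926 -0.01855093  0.03897912  0.04045781 -0.00199377 -0.00265294] [-0.57127326 -0.96592798 -0.08919116] 0.04284127810551341
[0.54702444 0.01086393 0.35294151]
(np.float64(320.5113823395676), np.float64(235.26342144702915))
```

View pics/w3.png

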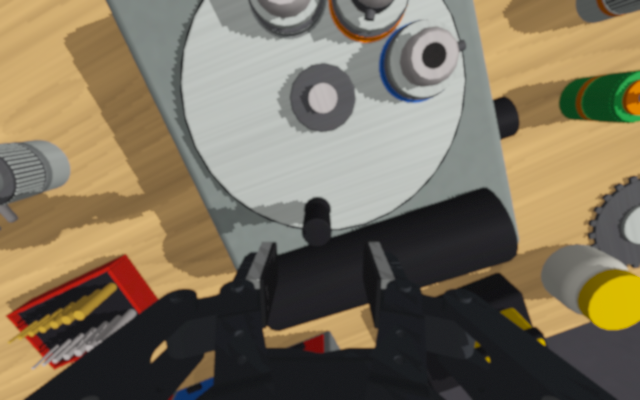

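View pics/s3.png

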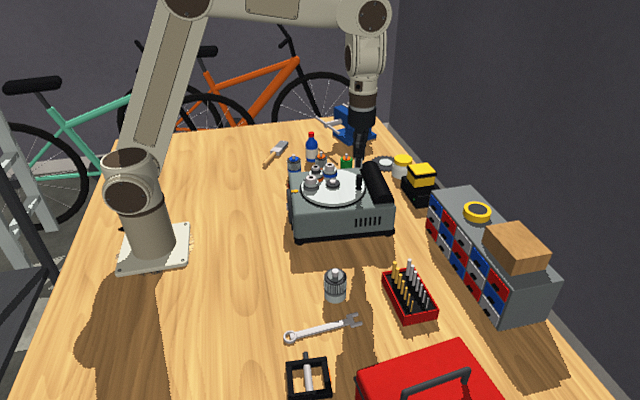

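Emit:
carry_out(
  moves=[
    [-0.02,0.03,0.2,0,0.0],
    [-0.02,0.03,0.4,0,0.0],
    [-0.02,0.03,0.6,0,0.0],
    [-0.02,0.03,0.65,0,0.0],
    [-0.02,0.03,0.65,0,0.0],
  ],
)

```text
clock: 3.25
eef_pos: [0.617, -0.0243, 0.1717]
tool_rot: [0.846, 0.534, -0.0, -0.0]
ft_force: [-0.2, -0.5, 0.0]
grip_width: 0.0428
```

Emit:
carry_out(
  moves=[
    [0,0,0,0,-1],
    [0,0,0,0,-1],
    [0,0,0,0,-1],
    [0,0,0,0,-1],
    [0,0,0,0,-1],
  ],
)

```text
clock: 3.75
eef_pos: [0.6184, -0.0249, 0.1734]
tool_rot: [0.846, 0.533, 0.001, 0.001]
ft_force: [-2.0, 0.5, 6.2]
grip_width: 0.017
```

```bash
python3 - <<'E'
from h import *
o=bot.get_obs(); print(o['clock'],o['eef_pos'],o['tool_rot'],o['ft_force'],o['ft_torque'],o['grip_width'],o['joint_pos'])
im,m=snap('wrist','w4')
E
```

```text
3.75 [ 0.6183709  -0.02491754  0.17340605] [0.8459031  0.53333436 0.00127717 0.00088394] [-2.00399135  0.46364518  6.21330769] [-0.00070415  0.33165276 -0.00351301] 0.016993121595452843 [-4.02700435e-02  5.17070114e-01  1.95252127e-01  1.24587190e+00
 -8.07511640e-06  4.05449842e-01]
```

View pics/w4.png

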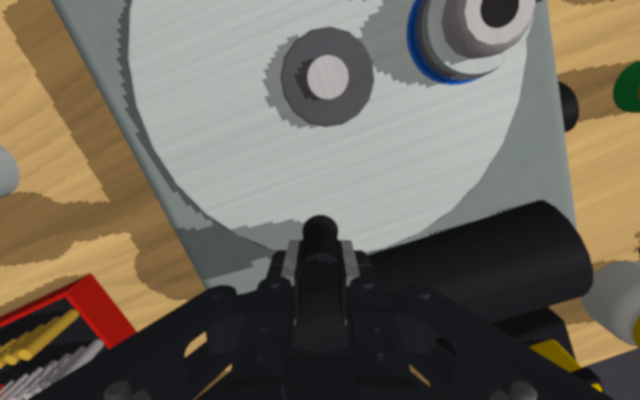

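Emit:
carry_out(
  moves=[
    [0,0,0,0,-0.3],
    [0,-0.03,0,0,-0.3],
    [0,-0.03,0.07,0,-0.3],
    [0,-0.03,0.07,0,-0.3],
    [0,-0.03,0.07,0,-0.3],
  ],
)

```text
clock: 4.3
eef_pos: [0.6144, -0.0236, 0.1635]
tool_rot: [0.846, 0.533, -0.001, -0.0]
ft_force: [0.4, -0.4, 0.6]
grip_width: 0.03
```

Emit:
carry_out(
  moves=[
    [0,0,0,0,-1],
    [0,0,0,0,-1],
    [0,0,0,0,-1],
    [0,0,0,0,-1],
  ],
)

```text
clock: 4.7
eef_pos: [0.6148, -0.0235, 0.1642]
tool_rot: [0.846, 0.533, -0.0, -0.0]
ft_force: [-0.6, 0.3, 0.7]
grip_width: 0.0175
```

```bash
python3 - <<'E'
import numpy as np
v=np.array([.6148-.5446,-.0235-.0142]); p=np.radians(64.4)
X=np.array([np.cos(p),np.sin(p)]);Y=np.array([np.sin(p),-np.cos(p)])
for t in list(range(5,50,5)):
    a=np.radians(t); d=np.array([[np.cos(a),-np.sin(a)],[np.sin(a),np.cos(a)]])@v-v
    print(t,np.round(d@X*10,3),np.round(d@Y*10,3),np.round(-t/90,3))
E
```

```text
5 0.07 0.0 -0.056
10 0.139 -0.006 -0.111
15 0.207 -0.018 -0.167
20 0.274 -0.035 -0.222
25 0.34 -0.059 -0.278
30 0.403 -0.088 -0.333
35 0.463 -0.123 -0.389
40 0.52 -0.163 -0.444
45 0.574 -0.207 -0.5
```

Emit:
carry_out(
  moves=[
    [0.07,0,0,-0.056,-1],
    [0.139,-0.006,0,-0.111,-1],
    [0.207,-0.018,0,-0.167,-1],
    [0.274,-0.035,0,-0.222,-1],
    [0.34,-0.059,0,-0.278,-1],
  ],
)

```text
clock: 5.2
eef_pos: [0.6243, 0.0097, 0.1642]
tool_rot: [0.71, 0.705, 0.0, -0.0]
ft_force: [-0.1, 2.5, -1.2]
grip_width: 0.0175
```

Emit:
carry_out(
  moves=[
    [0.07,0,0,-0.056,-1],
    [0.139,-0.006,0,-0.111,-1],
    [0.207,-0.018,0,-0.167,-1],
    [0.274,-0.035,0,-0.222,-1],
    [0.274,-0.035,0,-0.222,-1],
    [0.274,-0.035,0,-0.222,-1],
  ],
)

```text
clock: 5.8
eef_pos: [0.6211, 0.0376, 0.1642]
tool_rot: [0.578, 0.816, 0.0, -0.0]
ft_force: [1.3, 3.8, -1.4]
grip_width: 0.0172
```

```bash
python3 - <<'E'
from h import *
o=bot.get_obs(); print(o['clock'],o['eef_pos'],o['tool_rot'],o['ft_force'],o['ft_torque'],o['grip_width'],o['joint_pos'])
im,m=snap('side','s5')
cv2.imwrite('pics/c7.png',cv2.resize(im[120:250,270:410,::-1],None,fx=5,fy=4.5,interpolation=2))
E
```

```text
5.8 [0.62114725 0.03761773 0.16421426] [ 5.78043049e-01  8.16006108e-01  4.83899573e-04 -1.77123339e-04] [ 1.31489351  3.81407738 -1.41843106] [ 0.62088882 -0.18275728 -0.23106502] 0.017179711466833968 [ 6.00507936e-02  5.31699925e-01  1.94928911e-01  1.23369575e+00
  9.76481703e-04 -2.78088300e-01]
```

View pics/c7.png

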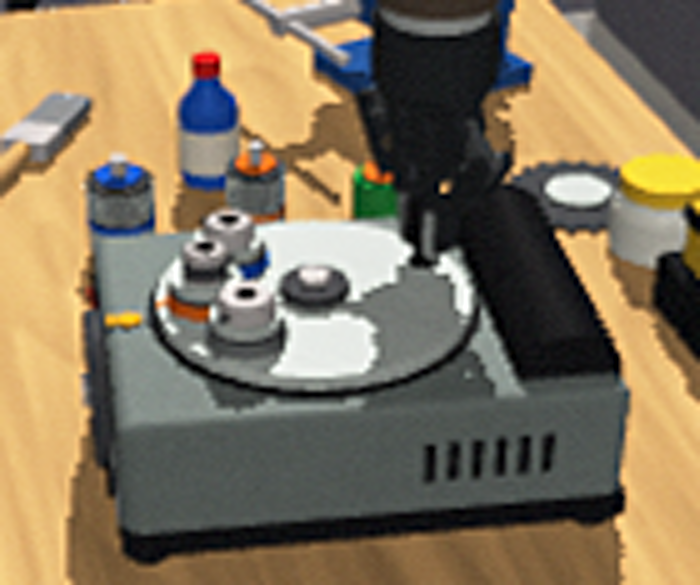

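Emit:
carry_out(
  moves=[
    [0,0,0,0,-0.2],
    [0,0,0,0,0],
    [0,0,0,0,0],
    [0,0,-0.4,0,0],
    [0,0,-0.8,0,0],
    [0,-0.4,-0.9,0,0.5],
    [0,-0.8,-0.9,0,1],
    [0,-0.8,-0.9,0,1],
    [0,-0.8,-0.9,0,1],
    [0,-0.8,-0.9,0,1],
  ],
)

```text
clock: 6.85
eef_pos: [0.5466, 0.0103, 0.2549]
tool_rot: [0.578, 0.816, 0.001, 0.001]
ft_force: [-0.8, -0.9, 0.6]
grip_width: 0.0851
```

```bash
python3 - <<'E'
from h import *
o=bot.get_obs(); print(o['clock'],o['eef_pos'],o['tool_rot'],o['ft_force'],o['joint_vel'],o['grip_width'])
im,m=snap('wrist','w6')
snap('side','s6');snap('scene','sc6')
E
```

```text
6.85 [0.54658723 0.01027641 0.25487914] [5.77601741e-01 8.16318075e-01 5.57768607e-04 8.47693633e-04] [-0.7969207  -0.93806794  0.59229747] [ 6.50214404e-03  1.61467407e-02  1.51420682e-02  1.82369170e-03
  1.44147018e-03 -7.19464969e-05] 0.08512850511940659
```

View pics/w6.png

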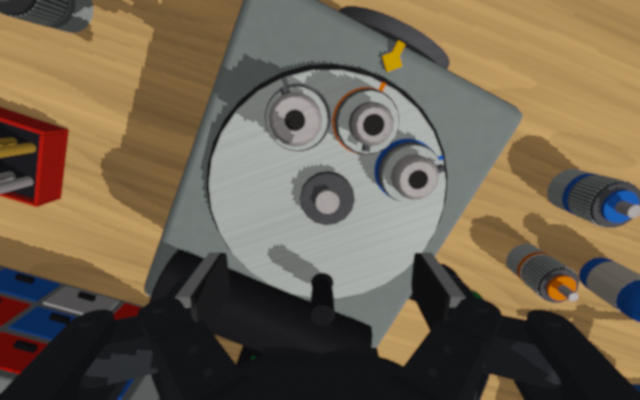

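```bash
python3 - <<'E'
from h import *
np.set_printoptions(precision=4,suppress=True)
im=np.load('pics/w6.npy');m=ld('w6')
cv2.imwrite('pics/c8.png',cv2.resize(im[30:220,240:460,::-1],None,fx=3.6,fy=3.15*1,interpolation=2) if 0 else cv2.resize(im[30:210,240:460,::-1],None,fx=3.3,fy=3.3,interpolation=2))
# rim fit: bright low-sat mask, outermost convex hull
h=cv2.cvtColor(im,cv2.COLOR_RGB2HSV)
k=((h[...,1]<28)&(h[...,2]>140)).astype(np.uint8); k[270:]=0
n,l,s,c=cv2.connectedComponentsWithStats(k); i=1+np.argmax(s[1:,4]); print(s[i])
cnt=max(cv2.findContours((l==i).astype(np.uint8),0,1)[0],key=len)
hull=cv2.convexHull(cnt)[:,0]
P=np.array([plane(m,*q,.1275)[:2] for q in hull.astype(float)])
from scipy.optimize import least_squares
f=lambda p:np.hypot(P[:,0]-p[0],P[:,1]-p[1])-p[2]
for r in (1,):
    s_=least_squares(f,[.545,.014,.097],loss='soft_l1',f_scale=.001);print(s_.x,f(s_.x)*1e3)
E
```

```text
[  210    88   236   182 23239]
[0.5444 0.0154 0.0958] [ -8.3859 -10.4359 -11.359   -0.2774   0.323    0.7482   0.6451   0.1711
   0.2921   0.5584   0.5019  -0.0209  -1.0094  -0.7813  -0.9066  -0.0579
  -0.5144  -0.3545  -0.0392  -0.213   -0.1512   0.1992   1.0021   0.8105
   1.17     1.3086   1.4559   1.1813  -7.7428]
```

View pics/c8.png

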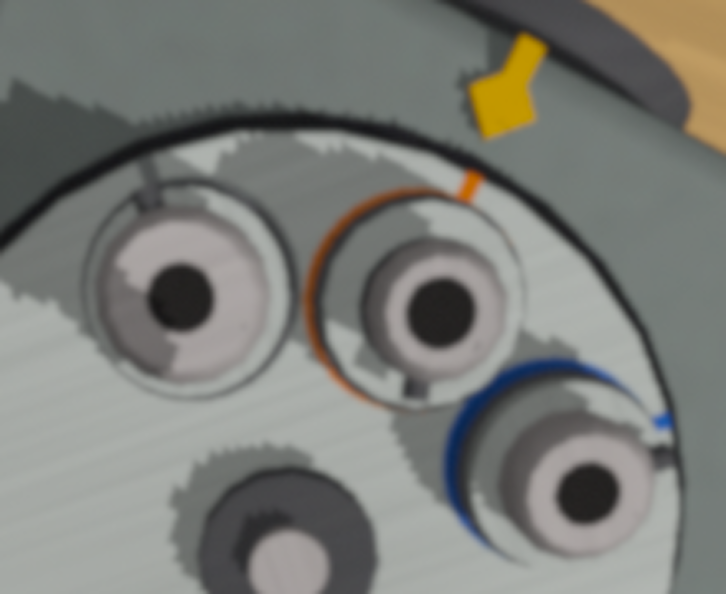

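```bash
python3 - <<'E'
from h import *
np.set_printoptions(precision=4,suppress=True)
m=ld('w6')
c=lambda x,y:(x/3.3+240,y/3.3+30)
print('O hole',plane(m,*c(441,312),.1695)); print('seat',plane(m,*c(422,300),.1475)); 
print('G',plane(m,*c(181,298),.1615),'B',plane(m,*c(588,494),.1615))
print('pin',plane(m,*c(415,385),.1595))
print('tick',plane(m,*c(471,187),.1285),'ptr tip',plane(m,*c(488,138),.116),'ptr back',plane(m,*c(535,45),.116))
for n in ['side','scene']:
    im=np.load(f"pics/{'s6' if n=='side' else 'sc6'}.npy")
    a=im[130:220,280:370] if n=='side' else im[165:255,300:390]
    cv2.imwrite(f'pics/c9{n}.png',cv2.resize(a[...,::-1],None,fx=6,fy=6,interpolation=2))
E
```

```text
O hole [0.4767 0.0217 0.1695]
seat [0.4758 0.0208 0.1475]
G [ 0.4915 -0.0268  0.1615] B [0.501  0.0665 0.1615]
pin [0.4921 0.024  0.1595]
tick [0.4493 0.0249 0.1285] ptr tip [0.4367 0.0265 0.116 ] ptr back [0.415  0.0289 0.116 ]
```

View pics/c9side.png

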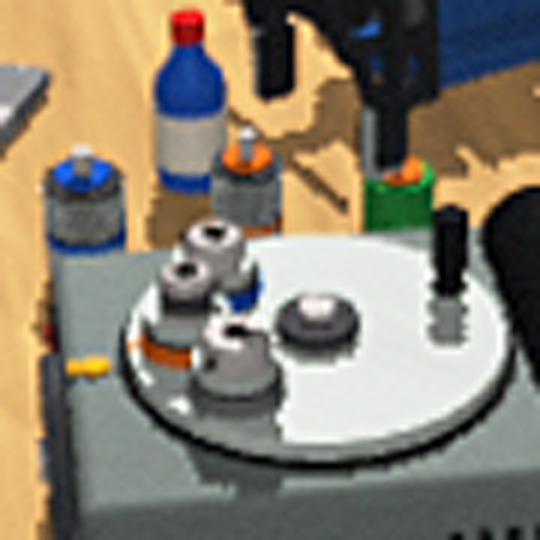

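View pics/c9scene.png

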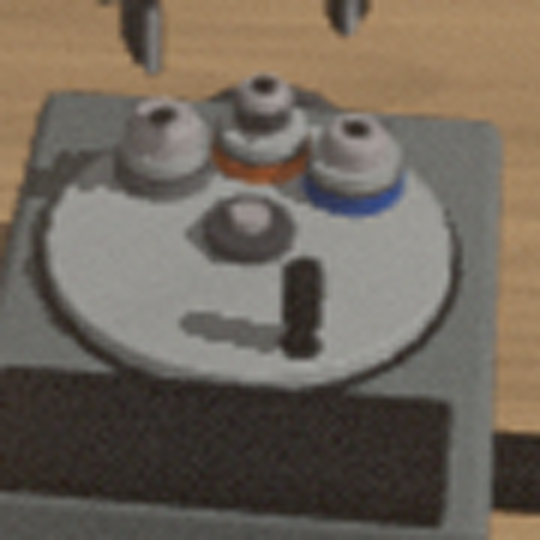

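```bash
python3 - <<'E'
from h import *
np.set_printoptions(precision=4,suppress=True)
m=ld('w6');S=ld('sc6');D=ld('s6')
print(plane(S,344,178.8,.1695),plane(D,311.3,175,.1695))
print(tri([(S,344,178.8),(D,311.3,175),(m,373.6,124.5)]))
P={'g':(.4915,-.0268),'o':(.4767,.0217),'b':(.501,.0665)}
from scipy.optimize import least_squares
def f(p):
    ax,ay,t=p; r=[]
    for n,k in [('g',1),('o',0),('b',-1)]:
        a=t+k*np.pi/4; r+=[ax+.066*np.cos(a)-P[n][0],ay+.066*np.sin(a)-P[n][1]]
    return r
s=least_squares(f,[.55,.02,3]);print(s.x,np.degrees(s.x[2]),np.array(s.fun)*1e3)
ax,ay,t=s.x; print('station',ax+.066*np.cos(t),ay+.066*np.sin(t))
E
```

```text
[0.4805 0.0229 0.1695] [0.4796 0.0193 0.1695]
[0.4784 0.0223 0.1678]
[0.5426 0.0151 3.0405] 174.2083103660732 [-0.0654  0.1856  0.2118  0.0671 -0.1464 -0.2528]
station 0.4769118179267022 0.021767149874366887
```

Emit:
carry_out(
  moves=[
    [0.4,0.2,0,0,0.5],
    [0.8,0.4,0,0,0.5],
    [0.9,0.41,0,0,0.5],
  ],
)

```text
clock: 7.3
eef_pos: [0.5554, 0.1129, 0.2537]
tool_rot: [0.576, 0.818, 0.001, -0.0]
ft_force: [0.8, -1.1, -0.3]
grip_width: 0.0638
```

Emit:
carry_out(
  moves=[
    [0.4,0.2,0,0,0.5],
    [0.8,0.4,0,0,0.5],
    [0.9,0.41,0,0,0.5],
  ],
)

```text
clock: 7.6
eef_pos: [0.5635, 0.2115, 0.2534]
tool_rot: [0.576, 0.818, 0.0, -0.0]
ft_force: [-0.9, -0.3, -0.3]
grip_width: 0.064
```

Emit:
carry_out(
  moves=[
    [0.4,0.2,0,0.09,0.5],
    [0.8,0.4,0,0.18,0.5],
    [0.88,0.4,0,0.27,0.5],
    [0.88,0.4,0,0.36,0.5],
    [0.88,0.4,0,0.45,0.5],
    [0.88,0.4,0,0.54,0.5],
    [0.88,0.4,0,0.66,0.5],
    [0.88,0.4,0,0.66,0.5],
    [0.88,0.4,0,0.66,0.5],
    [0.88,0.4,0,0.66,0.5],
  ],
)

```text
clock: 8.6
eef_pos: [0.5715, 0.3032, 0.254]
tool_rot: [0.906, 0.423, -0.0, 0.0]
ft_force: [0.1, -1.0, -0.2]
grip_width: 0.0643
```

```bash
python3 - <<'E'
from h import *
o=bot.get_obs(); print(o['clock'],o['eef_pos'],o['tool_rot'],o['ft_force'],o['joint_vel'],o['grip_width'],o['joint_pos'])
im,m=snap('wrist','w7')
E
```

```text
8.6 [0.57151495 0.30323888 0.25403408] [ 9.05985973e-01  4.23307600e-01 -2.48406497e-04  1.77546292e-04] [ 0.13939157 -1.03280608 -0.24593183] [ 0.00226535 -0.00058079  0.00041431 -0.00113755  0.00209621  0.00272037] 0.06426280615778905 [ 4.87959181e-01  5.47281545e-01  4.55220470e-01  1.47924948e+00
 -3.29373248e-04  1.18456945e+00]
```

View pics/w7.png

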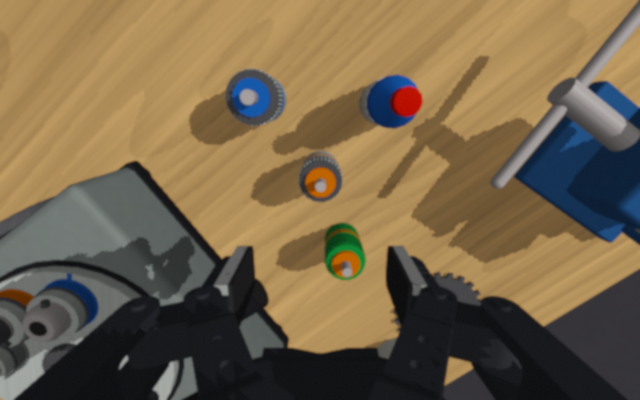

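```bash
python3 - <<'E'
from h import *
np.set_printoptions(precision=4,suppress=True)
m=ld('w7'); im=np.load('pics/w7.npy'); h=cv2.cvtColor(im,cv2.COLOR_RGB2HSV)
cv2.imwrite('pics/c10.png',cv2.resize(im[140:210,285:355,::-1],None,fx=8,fy=8,interpolation=2))
for p,z in [((320,185.5),.086),((320.5,182),.066)]: print(plane(m,*p,z))
print('tcp line at z=.066, .086', proj(m,[.5715,.3032,.066]),proj(m,[.5715,.3032,.086]))
E
```

```text
[0.5704 0.3033 0.086 ]
[0.5719 0.3028 0.066 ]
tcp line at z=.066, .086 (np.float64(320.57977334935936), np.float64(181.49175899598183)) (np.float64(320.61677961217555), np.float64(186.42678923469754))
```

View pics/c10.png

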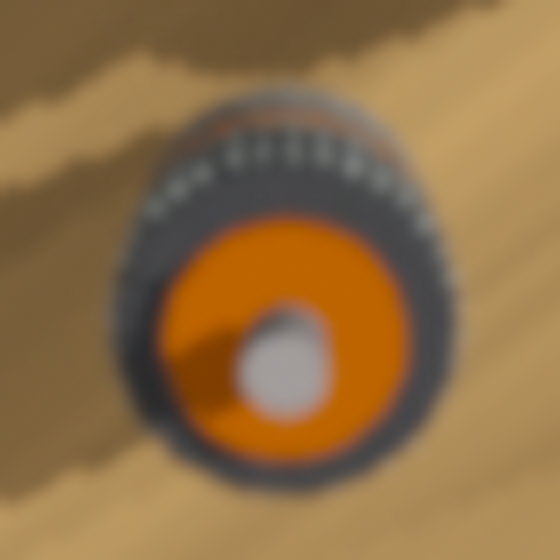

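Emit:
carry_out(
  moves=[
    [0,0,0.4,0,0.5],
    [0,0,0.8,0,0.5],
    [0,0,1,0,0.5],
  ],
)

```text
clock: 8.95
eef_pos: [0.5696, 0.3026, 0.1504]
tool_rot: [0.906, 0.423, -0.003, 0.0]
ft_force: [0.5, -1.6, -0.4]
grip_width: 0.0637
```

Emit:
carry_out(
  moves=[
    [0,0,0.3,0,0.5],
    [0,0,0.6,0,0.5],
    [0,0,0.8,0,0.5],
    [0,0,0.98,0,0.5],
    [0,0,0.98,0,0.5],
    [0,0,0.98,0,0.5],
  ],
)

```text
clock: 9.55
eef_pos: [0.5713, 0.3036, 0.0563]
tool_rot: [0.906, 0.423, -0.0, 0.0]
ft_force: [0.9, 0.2, 0.3]
grip_width: 0.0638
```

Emit:
carry_out(
  moves=[
    [0,0,0,0,0],
    [0,0,0,0,-0.2],
    [0,0,0,0,-0.5],
    [0,0,0,0,-1],
    [0,0,0,0,-1],
    [0,0,0,0,-1],
  ],
)

```text
clock: 10.15
eef_pos: [0.5725, 0.3043, 0.0583]
tool_rot: [0.906, 0.423, 0.002, -0.0]
ft_force: [-0.0, 0.4, 5.3]
grip_width: 0.0425
```

Emit:
carry_out(
  moves=[
    [0,0,-0.1,0,-1],
    [0,0,-0.3,0,-1],
    [0,0,-0.6,0,-1],
    [0,0,-0.9,0,-1],
    [0,0,-1,0,-1],
    [0,0,-1,0,-1],
  ],
)

```text
clock: 10.75
eef_pos: [0.5722, 0.3042, 0.1581]
tool_rot: [0.906, 0.423, 0.002, -0.0]
ft_force: [-0.1, -0.4, -2.6]
grip_width: 0.0429
```

```bash
python3 - <<'E'
from h import *
o=bot.get_obs(); print(o['clock'],o['eef_pos'],o['tool_rot'],o['ft_force'],o['ft_torque'],o['grip_width'],o['joint_pos'])
im,m=snap('wrist','w8'); snap('side','s8')
E
```

```text
10.75 [0.5721565  0.30422188 0.15814563] [ 9.06090524e-01  4.23080083e-01  1.78754587e-03 -1.00315861e-04] [-0.13978087 -0.35439268 -2.56593264] [ 0.0084312  -0.06969665 -0.00888946] 0.04289191966520583 [4.88686892e-01 5.84411728e-01 2.68260088e-01 1.25106400e+00
 1.50973509e-05 1.18579787e+00]
```

View pics/w8.png

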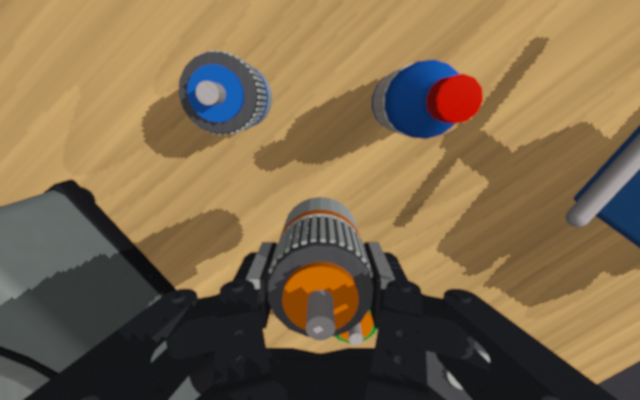

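View pics/s8.png

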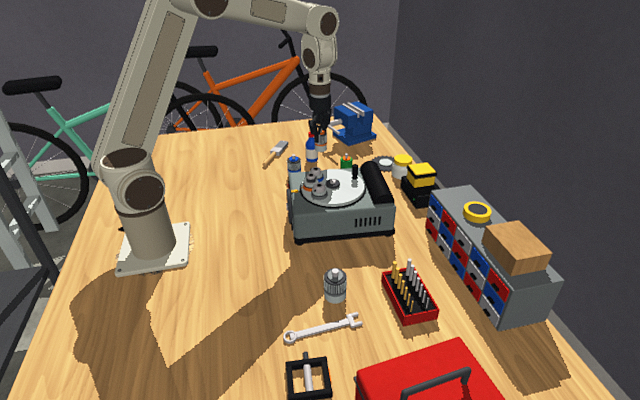

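```bash
python3 - <<'E'
from h import *
np.set_printoptions(precision=4,suppress=True)
im=np.load('pics/w8.npy')
cv2.imwrite('pics/c11.png',cv2.resize(im[190:345,250:390,::-1],None,fx=5,fy=3.8,interpolation=2) if 0 else cv2.resize(im[225:345,260:380,::-1],None,fx=5,fy=5,interpolation=2))
E
```

```text
(no output)
```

View pics/c11.png

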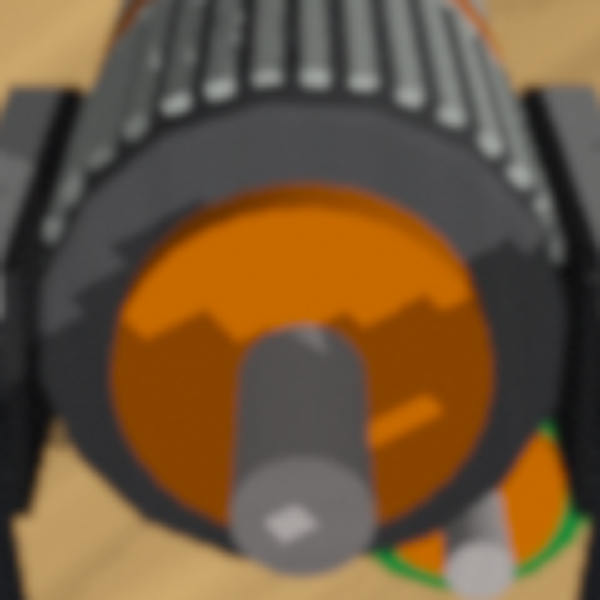

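```bash
python3 - <<'E'
from h import *
np.set_printoptions(precision=4,suppress=True)
m=ld('w8'); e=np.array([.5721565,.30422188,.15814563]); Rt=R.from_quat([9.06090524e-01,4.23080083e-01,1.78754587e-03,-1.00315861e-04])
print(Rt.as_matrix())
for g in (.056,.058,.060):
  for (p,h) in [((320.6,328.4),.086),((320.4,298),.066)]:
    q=plane(m,*p,e[2]-g+h); print(g,h,q,Rt.inv().apply(q-e))
# port seen by wrist in tool frame of w6
m6=ld('w6'); R6=R.from_quat([5.77601741e-01,8.16318075e-01,5.57768607e-04,8.47693633e-04])
print(R6.inv().apply(plane(m6,373.6,124.5,.1695)-[0.54658723,0.01027641,0.25487914]))
E
```

```text
[[ 0.642   0.7667  0.0032]
 [ 0.7667 -0.642   0.0017]
 [ 0.0033  0.0013 -1.    ]]
0.056 0.086 [0.5707 0.3047 0.1881] [-0.0004 -0.0014 -0.03  ]
0.056 0.066 [0.5721 0.3036 0.1681] [-0.0005  0.0004 -0.01  ]
0.058 0.086 [0.572  0.3037 0.1861] [-0.0004  0.0002 -0.028 ]
0.058 0.066 [0.5732 0.3027 0.1661] [-0.0005  0.0018 -0.008 ]
0.06 0.086 [0.5732 0.3026 0.1841] [-0.0004  0.0019 -0.026 ]
0.06 0.066 [0.5742 0.3018 0.1641] [-0.0005  0.0031 -0.006 ]
[ 0.034  -0.0623  0.0852]
```

Emit:
carry_out(
  moves=[
    [0,0,-0.3,0,-1],
    [0,0,-0.6,0,-1],
    [0,0,-0.9,0,-1],
    [0,0,-1,0,-1],
  ],
)

```text
clock: 11.25
eef_pos: [0.5719, 0.304, 0.2576]
tool_rot: [0.906, 0.423, 0.001, -0.0]
ft_force: [0.2, -0.4, -2.0]
grip_width: 0.0429
```

Emit:
carry_out(
  moves=[
    [-0.2,0.1,0,0,-1],
    [-0.5,0.2,0,0,-1],
    [-0.8,0.3,0,0,-1],
    [-0.95,0.36,0,0,-1],
  ],
)

```text
clock: 11.65
eef_pos: [0.5358, 0.2054, 0.2535]
tool_rot: [0.906, 0.423, -0.003, 0.0]
ft_force: [-0.2, 0.4, -2.0]
grip_width: 0.0425
```

Emit:
carry_out(
  moves=[
    [-0.3,0.1,0,0,-1],
    [-0.6,0.2,0,0,-1],
    [-0.9,0.36,0,0,-1],
  ],
)

```text
clock: 11.95
eef_pos: [0.5057, 0.1147, 0.2536]
tool_rot: [0.906, 0.424, -0.002, -0.001]
ft_force: [0.6, -0.5, -3.3]
grip_width: 0.0425
```

Emit:
carry_out(
  moves=[
    [-0.3,0.1,0,0,-1],
    [-0.6,0.2,0,0,-1],
    [-0.8,0.3,0,0,-1],
    [-0.92,0.36,0,0,-1],
    [-0.92,0.36,0,0,-1],
    [-0.92,0.36,0,0,-1],
  ],
)

```text
clock: 12.55
eef_pos: [0.4762, 0.0223, 0.2554]
tool_rot: [0.906, 0.423, -0.0, -0.001]
ft_force: [-0.3, 0.5, -2.7]
grip_width: 0.0423
```

```bash
python3 - <<'E'
from h import *
np.set_printoptions(precision=4,suppress=True)
o=bot.get_obs(); print(o['clock'],o['eef_pos'],o['tool_rot'],o['ft_force'],o['ft_torque'],o['grip_width'],o['joint_vel'])
M=R.from_quat(o['tool_rot']).as_matrix();d=np.array([.4772,.0219,0])-o['eef_pos'];print(M,(M.T@d))
im,m=snap('wrist','w9'); im2,_=snap('side','s9');im3,_=snap('scene','sc9')
cv2.imwrite('pics/c12.png',np.hstack([cv2.resize(im2[110:240,270:370,::-1],None,fx=4,fy=4),cv2.resize(im3[110:240,295:395,::-1],None,fx=4,fy=4)]))
E
```

```text
12.55 [0.4762 0.0223 0.2554] [ 0.9062  0.4229 -0.0005 -0.0006] [-0.3016  0.4842 -2.7039] [ 0.0439 -0.0541 -0.0554] 0.042317281968535764 [ 0.0187  0.0004  0.0132  0.002  -0.0018  0.0005]
[[ 0.6422  0.7665 -0.0014]
 [ 0.7665 -0.6422  0.0006]
 [-0.0004 -0.0014 -1.    ]] [0.0005 0.0014 0.2554]
```

View pics/w9.png

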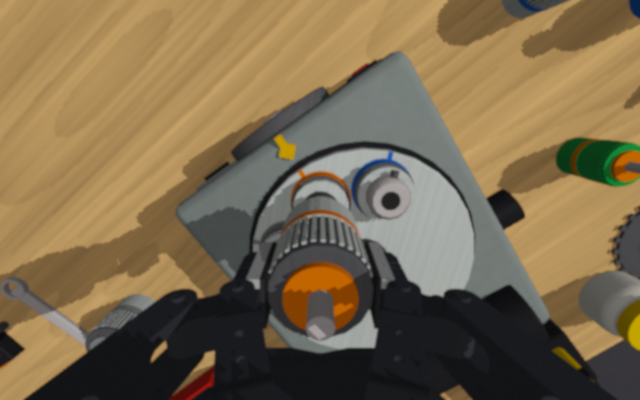

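View pics/c12.png

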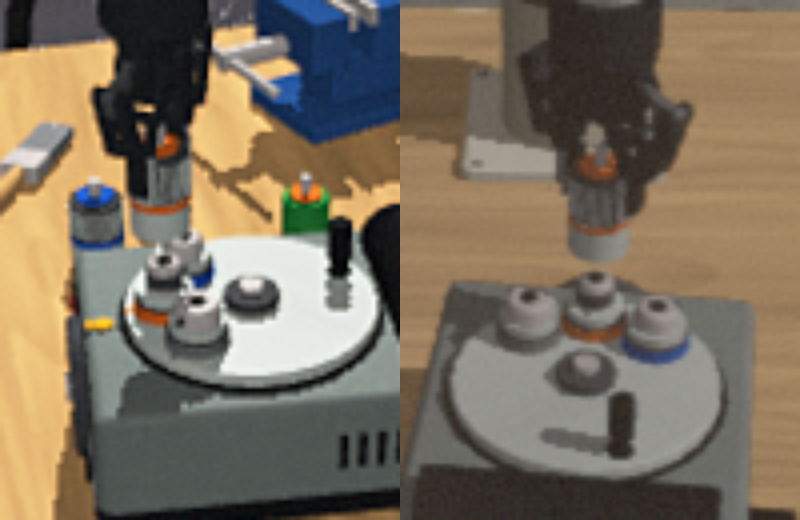

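Emit:
carry_out(
  moves=[
    [0.005,0.01,0,0,-1],
    [0.005,0.01,0.1,0,-1],
    [0.005,0.01,0.2,0,-1],
    [0.005,0.01,0.25,0,-1],
    [0.005,0.01,0.25,0,-1],
    [0.005,0.01,0.25,0,-1],
  ],
)

```text
clock: 13.3
eef_pos: [0.4772, 0.0218, 0.2311]
tool_rot: [0.906, 0.423, -0.0, -0.0]
ft_force: [0.8, -0.5, -2.5]
grip_width: 0.0426
```

```bash
python3 - <<'E'
from h import *
np.set_printoptions(precision=4,suppress=True)
o=bot.get_obs(); print(o['clock'],o['eef_pos'],o['tool_rot'],o['ft_force'],o['ft_torque'],o['grip_width'],o['joint_vel'])
im2,_=snap('side','s10');im3,_=snap('scene','sc10')
cv2.imwrite('pics/c13.png',np.hstack([cv2.resize(im2[130:210,280:350,::-1],None,fx=5.7,fy=5.7,interpolation=2),cv2.resize(im3[130:210,310:380,::-1],None,fx=5.7,fy=5.7,interpolation=2)]))
E
```

```text
13.3 [0.4772 0.0218 0.2311] [ 0.9061  0.4231 -0.0003 -0.0001] [ 0.7626 -0.4927 -2.4892] [ 0.0239 -0.0275 -0.0268] 0.04258323251308659 [-0.0026 -0.0073  0.0138  0.0015 -0.0001 -0.0004]
```

View pics/c13.png

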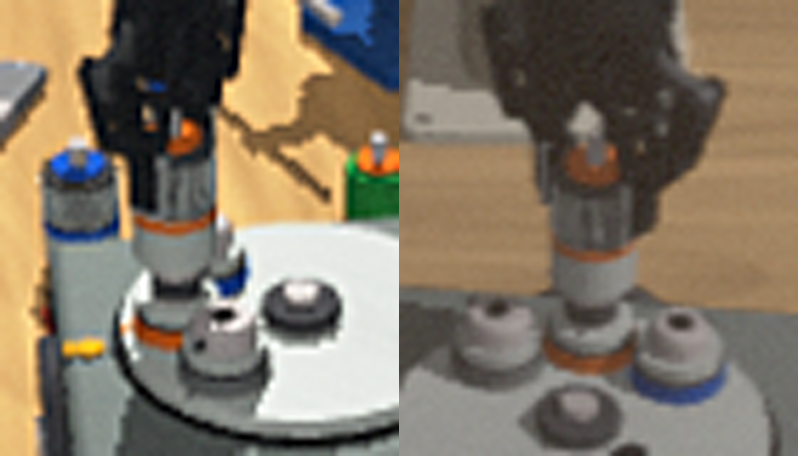

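Emit:
carry_out(
  moves=[
    [0,0,0.03,0,-1],
    [0,0,0.06,0,-1],
    [0,0,0.08,0,-1],
    [0,0,0.08,0,-1],
  ],
)

```text
clock: 13.8
eef_pos: [0.4771, 0.0217, 0.2229]
tool_rot: [0.906, 0.423, -0.0, -0.0]
ft_force: [-1.1, 0.4, -2.5]
grip_width: 0.043
```

Emit:
carry_out(
  moves=[
    [0,0,0.02,0,-1],
    [0,0,0.04,0,-1],
    [0,0,0.06,0,-1],
    [0,0,0.06,0,-1],
  ],
)

```text
clock: 14.2
eef_pos: [0.4775, 0.0218, 0.2175]
tool_rot: [0.906, 0.423, 0.0, 0.0]
ft_force: [-0.1, 0.1, 0.6]
grip_width: 0.0429
```

Emit:
carry_out(
  moves=[
    [0,0,0.01,0,-1],
    [0,0,0.02,0,-1],
    [0,0,0.02,0,-1],
  ],
)

```text
clock: 14.5
eef_pos: [0.4782, 0.0217, 0.2166]
tool_rot: [0.906, 0.423, 0.001, 0.001]
ft_force: [-1.6, -0.3, 4.6]
grip_width: 0.0429
```

Emit:
carry_out(
  moves=[
    [0,0,0,-0.04,-1],
    [0,0,0,-0.08,-1],
    [0,0,0,-0.12,-1],
    [0,0,0,-0.16,-1],
  ],
)

```text
clock: 14.9
eef_pos: [0.4785, 0.0214, 0.2167]
tool_rot: [0.845, 0.534, 0.001, 0.001]
ft_force: [-1.0, -1.1, 5.4]
grip_width: 0.0425
```

Emit:
carry_out(
  moves=[
    [0,0,0,-0.04,-1],
    [0,0,0,-0.08,-1],
    [0,0,0,-0.12,-1],
    [0,0,0,-0.16,-1],
  ],
)

```text
clock: 15.3
eef_pos: [0.4784, 0.0215, 0.2166]
tool_rot: [0.772, 0.636, 0.001, 0.001]
ft_force: [0.1, -0.3, 2.8]
grip_width: 0.043
```

Emit:
carry_out(
  moves=[
    [0,0,0,-0.04,-1],
    [0,0,0,-0.08,-1],
    [0,0,0,-0.12,-1],
    [0,0,0,-0.16,-1],
  ],
)

```text
clock: 15.7
eef_pos: [0.4784, 0.0213, 0.2167]
tool_rot: [0.686, 0.728, 0.001, 0.002]
ft_force: [-0.7, -1.3, 5.8]
grip_width: 0.0424
```

Emit:
carry_out(
  moves=[
    [0,0,0,-0.04,-1],
    [0,0,0,-0.08,-1],
    [0,0,0,-0.12,-1],
    [0,0,0,-0.16,-1],
  ],
)

```text
clock: 16.1
eef_pos: [0.4775, 0.0219, 0.2154]
tool_rot: [0.589, 0.808, 0.0, 0.0]
ft_force: [-0.1, -1.0, -1.3]
grip_width: 0.0427
```

Emit:
carry_out(
  moves=[
    [0,0,0.02,0,-1],
    [0,0,0.04,0,-1],
    [0,0,0.05,0,-1],
    [0,0,0.05,0,-1],
  ],
)

```text
clock: 16.5
eef_pos: [0.4769, 0.0222, 0.2096]
tool_rot: [0.59, 0.807, -0.0, -0.001]
ft_force: [-0.5, 3.9, -3.0]
grip_width: 0.0427
```

```bash
python3 - <<'E'
from h import *
np.set_printoptions(precision=4,suppress=True)
o=bot.get_obs(); print(o['clock'],o['eef_pos'],o['tool_rot'],o['ft_force'],o['ft_torque'],o['grip_width'],o['joint_pos'])
E
```

```text
16.5 [0.4769 0.0222 0.2096] [ 0.5902  0.8073 -0.0001 -0.0008] [-0.4523  3.889  -2.992 ] [0.6904 0.1394 0.1082] 0.04269556820681278 [ 0.046   0.2237 -0.1412  1.2074  0.0009 -0.2622]
```

Emit:
carry_out(
  moves=[
    [0,0,0.02,0,-1],
    [0,0,0.04,0,-1],
    [0,0,0.06,0,-1],
    [0,0,0.08,0,-1],
    [0,0,0.08,0,-1],
  ],
)

```text
clock: 17.0
eef_pos: [0.4775, 0.022, 0.2029]
tool_rot: [0.59, 0.807, 0.001, 0.0]
ft_force: [-2.0, 4.4, 4.6]
grip_width: 0.0427
```

```bash
python3 - <<'E'
from h import *
np.set_printoptions(precision=4,suppress=True)
o=bot.get_obs(); print(o['clock'],o['eef_pos'],o['tool_rot'],o['ft_force'],o['ft_torque'],o['grip_width'],o['joint_pos'])
E
```

```text
17.0 [0.4775 0.022  0.2029] [0.5901 0.8073 0.0005 0.0002] [-2.0146  4.3975  4.5524] [0.8918 0.7144 0.158 ] 0.04266410017985253 [ 0.0457  0.2278 -0.154   1.188   0.0006 -0.2626]
```

Emit:
carry_out(
  moves=[
    [0,0,0.02,0,-1],
    [0,0,0.04,0,-1],
    [0,0,0.06,0,-1],
    [0,0,0.06,0,-1],
  ],
)

```text
clock: 17.4
eef_pos: [0.478, 0.022, 0.1978]
tool_rot: [0.59, 0.807, 0.001, 0.001]
ft_force: [-4.2, 2.8, 8.8]
grip_width: 0.0425
```

Emit:
carry_out(
  moves=[
    [0,0,0.01,0,-1],
    [0,0,0.02,0,-1],
    [0,0,0.02,0,-1],
  ],
)

```text
clock: 17.7
eef_pos: [0.4781, 0.0221, 0.1977]
tool_rot: [0.59, 0.807, 0.002, 0.001]
ft_force: [-7.5, 2.6, 19.6]
grip_width: 0.0426
```

Emit:
carry_out(
  moves=[
    [0,0,0,0,-1],
    [0,0,0,0,-1],
    [0,0,0,0,-1],
    [0,0,0,0,-1],
    [0,0,0,0,-1],
  ],
)

```text
clock: 18.2
eef_pos: [0.4781, 0.0221, 0.1977]
tool_rot: [0.59, 0.807, 0.002, 0.002]
ft_force: [-6.1, 5.0, 18.7]
grip_width: 0.0423
```

```bash
python3 - <<'E'
from h import *
np.set_printoptions(precision=4,suppress=True)
o=bot.get_obs(); print(o['clock'],o['eef_pos'],o['tool_rot'],o['ft_force'],o['ft_torque'],o['grip_width'],o['joint_vel'])
im,m=snap('wrist','w11');im2,_=snap('side','s11');im3,_=snap('scene','sc11')
cv2.imwrite('pics/c14.png',np.hstack([cv2.resize(im2[130:210,280:350,::-1],None,fx=5.7,fy=5.7,interpolation=2),cv2.resize(im3[130:210,310:380,::-1],None,fx=5.7,fy=5.7,interpolation=2)]))
E
```

```text
18.2 [0.4781 0.0221 0.1977] [0.5902 0.8073 0.0017 0.0015] [-6.0848  4.9579 18.6539] [0.9675 1.6023 0.1486] 0.042349735491442685 [-0.0003  0.0011 -0.0002  0.0005  0.0001 -0.0016]
```

View pics/c14.png

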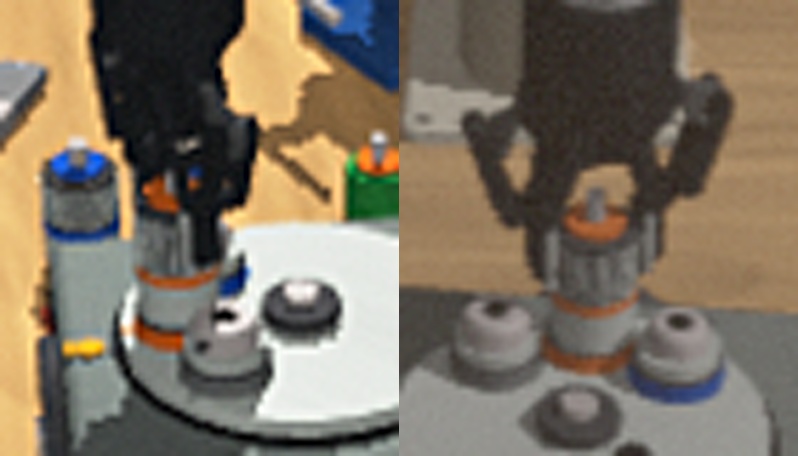

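View pics/w11.png

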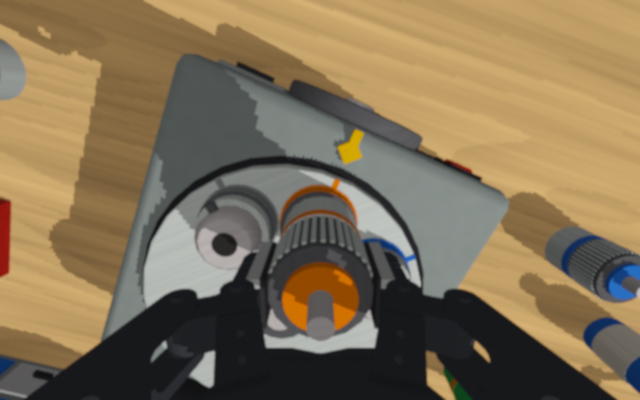

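View pics/sc11.png

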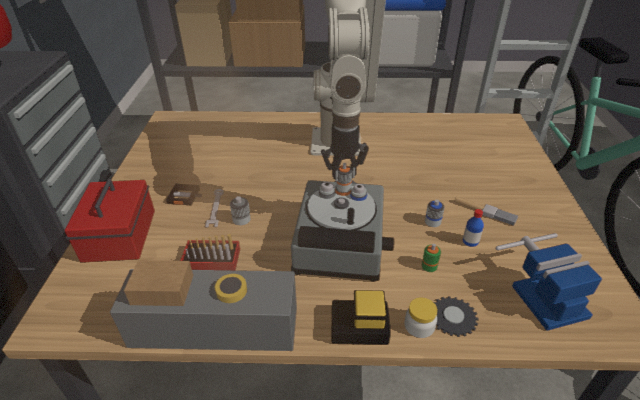

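```bash
python3 - <<'E'
from h import *
print(order.job_done()); o=bot.get_obs(); print(o['clock'],o['eef_pos'],o['ft_force'],o['grip_width'])
E
```

```text
the job is handed in; nothing more can be done
None
the job is handed in; nothing more can be done
```

The job is handed in with the orange-banded chuck fully home on its port, still gripped and held down against the spring. It finished at about 18.4 s of the 67 s allowed.

**What I did**
- I gripped the turret's black handle and swung it 45° counter-clockwise. I then let go, and the pictures showed the orange port's tick lined up with the yellow pointer.
- I took the orange chuck by its knurled collar, set it over that port and rested it on the pin. I turned it about 58° until the keyway dropped over the pin, then pressed it down.

**What the last checks showed**
- **Seating:** the tool went down 19.8 mm from touching the pin to the stop, against 20 mm expected. The last 2 mm of commanded travel moved it only about 0.1 mm and raised the force by about 11 N, so it was against the stop.
- **Holding force:** the wrist read about 19 N upward, which is about 21 N net with the chuck's weight. The spring needs 10 N when fully down. The grip was closed on the chuck at 42 mm.
- **Pictures:** the chuck's foot sat down on the orange band, the tick was still at the pointer, and the other items looked unmoved.

**What was off**
- Up to 8 N of sideways force and a tilt of about 0.25° remained at the end, which I left alone.
- The first grip on the handle was too near its top, so I opened, lowered 7 mm and gripped again.
- The scene and side cameras put the port and chuck 1–3 mm off from the wrist camera. I used the wrist camera values, and the chuck fitted.

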